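# Lock the lever chuck that holds the sculpture

### The arm

A 7-joint arm with a two-finger parallel gripper is mounted at the origin on the work surface. World frame = base frame: x ahead of the robot, y to its left, z up, the work surface at z = 0. Lengths are in m, angles in rad, forces in N, time in s.
With the tool pointing down it reaches from about 0.425 to 0.8 m from the base axis. Payload 8.3 kg.
Tool frame: the origin (TCP) lies on the mounting face of the last link; the fingertips stand 173 mm ahead of it and the grasp point (between the pads) lies 155 mm ahead of it; z points along the fingers, y is the line along which they close (so a half turn about z gives the same grasp; the last joint's range is limited). The gripper opens to 85 mm and grips with 20 to 120 N. Pads are 22 mm wide; open, the fingers measure 114 mm over their backs; the gripper's body (76 mm by 85 mm) begins 54 mm behind the grasp point. The pads swing forward as they close: fully open they stand 13 mm farther back than shut.
Start: joints at [-1.389, 0.383, 0.016, 1.37, -0.006, 1.388, -0.046], TCP at [0.151, 0.606, 0.405] pointing down, gripper open.
Joint ranges: [-2.95, 2.95], [-0.25, 2.06], [-1.52, 1.56], [0.18, 2.33], [-1.44, 4.58], [0.02, 2.06], [-3.01, 3.01]. Speed limits (rad/s): [2.39, 2.39, 3.01, 3.01, 3.14, 3.14, 3.14].

### API

Orientations are given as a rotation vector (axis times angle).
In Python, from bench import robot gives the robot as it stands.
- The arm moves only by the shell command python3 -m jog 'ROWS' [FORCE]. ROWS is JSON, one flat list of numbers, 5 for each row, row after row: the opening, from 0 (shut) to 1 (fully open), then the shift along the tool's x, y, z in mm, then the turn about the tool's z in rad. In form: [hand, tx, ty, tz, roll, hand, tx, ty, tz, roll, ...]. A call has 1 to 20 rows; each row is the pose to reach, as a shift and turn from the pose commanded when the call began, along the tool's axes at that moment; what a row does not reach only later rows make up. A row lasts 1/8 s, in which the tool goes at most 62.5 mm and 10.7 degrees, less where a joint would pass 70% of its speed; a pose out of reach is approached as far as the arm can. A call with a gripper value outside its range is refused whole. The fingers move at their own pace and stop on an object; FORCE is the grip in N (left out, the last holds). Time passes only in rows, so rows that repeat a pose let the fingers close. It gives the time, the measured TCP pose, the force, the opening and the grip force at its end, in the units of the state.
- robot.observe(): the state, without advancing time (a new reading comes with each control period).
- robot.camera(name): name is "side" or "top"; returns a dict with "color" (420x560x3 uint8, red, green, blue), "z_map" (420x560 float32, m along the optical axis (not along the pixel's ray), 0 where there is no reading), "fx", "fy", "cx", "cy" (pixels), "D" ([k1, k2, p1, p2, k3] as OpenCV has them; the pictures are not rectified), "rvec" (rotation vector, rad) and "tvec" (3), from world to camera coordinates, as OpenCV has them. Camera axes: x right, y down, z forward; pixel columns grow to the right and rows downward; lengths in m; the calibration is good to about 2 mm. A picture is of the moment at which its call begins.
- robot.sign_off(): hands the job in; it is judged then, once.
Trained networks look in the newest picture that a camera, given by its name, has taken for a name from the list of things; names that differ only in an ending like _2 or _b are one class to them, and where a whole thing is asked for, a point or a joint stands for the part that bears it (a point fixed in the world has none). Each returns a list of dicts, best first, with "conf" (0 to 1); they miss things now and then, are a little off and sometimes report something else, mostly with a low value. They report only what shows in the picture. A call takes as long as a camera call. They do not tell look-alikes from the thing itself.
- robot.find_in(camera, query): "box" ([left, top, right, bottom] in pixels, round what is visible of it).
- robot.silhouettes(camera, query): "mask" (420x560 bool, what is visible of it) and "box" ([left, top, right, bottom] in pixels, round what is visible of it).
The state is a dict: "t": time; "q": joint angles; "joint_vel": joint speeds; "tau": joint torques, N m; "position": TCP position; "ee_rot": TCP orientation; "contact_force": force on the tool from outside, world axes, zero at the start; "wrist_torque": the same for the moment, N m; "opening": finger opening in m; "gripper_force": force on a finger pad.
Only numpy, scipy, OpenCV 4.12 (cv2) and the standard library are available. Lean on these libraries where they do the work, as an engineer would, in place of code of your own. Each camera call takes 0.05 s, during which the arm holds its last target. There are 200 camera calls.

### The job

The small finned sculpture is standing in one of the two lever chucks on the bench. Lock that chuck: swing its collar clockwise, seen from above, by its upright black handle, until the lever is fully home over the white locked mark, against the stop pin. Leave the empty chuck's collar as it is and the sculpture standing upright in its chuck.

Things in the scene. Friction and masses are not known exactly. Their poses are not given: they have to be found in the camera images.
- chuck_collar (a joint): Angle (rad) of the lock collar, diameter 112 mm, 22-42 mm above the bench, that turns about the upright axis of the chuck holding the sculpture. 0 open, grows clockwise seen from above; starts at 0 to 0.45. 1.2 locked: lever over the white radial line on the foot, on the robot's side, against a fixed stop pin (46 mm high, 69 mm from the axis). Friction: 2 N at the handle; stays where left.
- chuck_handle (a point): Centre of the top of that collar's upright black round handle: 18 mm diameter, 55 mm tall, top 92 mm above the bench, at the end of a level lever (16 mm wide, top 37 mm up). Runs on a circle of radius 100 mm about the chuck's axis, on its robot side, space clear. Chuck: bolted down; round grey foot 168 mm wide, 12 mm high; body 84 mm wide, 50 mm high.
- sculpture: Loose sculpture, 130 mm tall: thin steel rod on a round brass foot 40 mm wide, four small level plates reaching up to 29 mm from the rod, 78 to 144 mm above the bench; top at 160 mm. It stands in a 48 mm wide recess in the chuck's top. Origin: centre of the foot's underside, on the chuck's axis within 4 mm, 30 mm above the bench; z axis up.
- spare_handle (a point): Centre of the top of the upright handle on the other, empty chuck. That chuck is alike in every way, stands to the other side of the robot's centre line, and its collar is to be left as it is.
Not all that is in view belongs to the job. Leave any blue or orange look-alike of the sculpture alone.

How it is judged:
At the end, for the whole second after the job is handed in: The collar of the chuck that holds the sculpture is at rest within 10 degrees of its locked mark (joint above 1.025 rad), the sculpture stands upright (within 11 degrees) within 15 mm of its place in the chuck, and the empty chuck's handle is within 20 mm of where it was (value of joint chuck_collar above 1.025 rad and velocity of joint chuck_collar between -0.05 and 0.05 rad/s and angle between sculpture's own z axis and vertical below 0.2 rad and distance of sculpture from where it was at the start of the episode below 0.015 m and distance of spare_handle from where it was at the start of the episode below 0.02 m); the robot touches nothing.
It fails at once if the empty chuck's collar is turned (its handle moves more than 20 mm) (distance of spare_handle from where it was at the start of the episode above 0.02 m).
It fails at once if the sculpture is tipped (more than 20 degrees) or lifted out (moved more than 30 mm) (angle between sculpture's own z axis and vertical above 0.35 rad or distance of sculpture from where it was at the start of the episode above 0.03 m).
It also fails if it takes over 32 s, if anything falls off the work surface, if the arm or the gripper's body presses on something with over 40 N, if the wrist force passes 120 N, or if a joint passes its speed limit or range.

## Working session

There is one attempt and no reset: what is moved stays moved. The work goes in short steps, Python scripts to look and compute and a shell command to move; the robot and the scene stay as the last step left them, time stands still between calls to the robot, and variables do not carry over. Pictures are saved under pics/ and viewed, at most 10 in all, crops included, and the job is handed in when it is done.

```bash
mkdir -p pics && cat > h.py <<'E'
import numpy as np, cv2
from bench import robot
def world(c,uv,z=None):
    """pixels -> world, using z_map (z None) or plane z"""
    K=np.array([[c['fx'],0,c['cx']],[0,c['fy'],c['cy']],[0,0,1.]])
    R=cv2.Rodrigues(np.array(c['rvec'],float))[0];t=np.array(c['tvec'],float).ravel()
    uv=np.array(uv,float).reshape(-1,2)
    n=cv2.undistortPoints(uv[:,None],K,np.array(c['D'],float))[:,0]
    ray=np.c_[n,np.ones(len(n))]
    if z is None:
        d=c['z_map'][uv[:,1].round().astype(int),uv[:,0].round().astype(int)]
        return (ray*d[:,None]-t)@R
    o=-R.T@t; r=ray@R
    return o+r*((z-o[2])/r[:,2])[:,None]
E
python3 - <<'E'
from h import *
s=robot.observe();print({k:np.round(v,3) for k,v in s.items()})
for n in('side','top'):
    c=robot.camera(n);cv2.imwrite(f'pics/{n}0.png',c['color'][:,:,::-1])
    R=cv2.Rodrigues(np.array(c['rvec'],float))[0];print(n,'cam at',-R.T@np.ravel(c['tvec']))
    for q in('chuck_handle','chuck_collar','sculpture','spare_handle'):
        for d in robot.silhouettes(n,q):
            v,u=np.nonzero(d['mask']);k=c['z_map'][v,u]>0
            P=world(c,np.c_[u,v][k]);print(n,q,round(d['conf'],2),np.round(d['box']),np.round(np.median(P,0),3),'zmax',np.round(np.percentile(P[:,2],98),3))
E
```

```text
{'t': np.float64(0.0), 'q': array([-1.389,  0.384,  0.016,  1.371, -0.006,  1.388, -0.046]), 'joint_vel': array([ 0.001, -0.001, -0.   ,  0.   , -0.002, -0.001,  0.   ]), 'tau': array([-0.0000e+00, -6.2760e+01,  8.4400e-01, -3.7182e+01,  1.6000e-02,
        1.4000e-02, -0.0000e+00]), 'position': array([0.151, 0.606, 0.404]), 'ee_rot': array([-3.830e-01, -3.118e+00,  3.000e-03]), 'contact_force': array([ 0.453, -0.222,  0.227]), 'wrist_torque': array([ 0.018, -0.026, -0.013]), 'gripper_force': np.float64(0.0), 'opening': np.float64(0.086)}
side cam at [0.23252365 0.41609781 0.45556959]
side chuck_handle 0.77 [ 92. 280. 211. 353.] [0.55  0.203 0.042] zmax 0.092
side chuck_collar 0.97 [ 94. 282. 211. 353.] [0.55  0.2   0.041] zmax 0.092
side sculpture 0.81 [219. 316. 266. 403.] [0.409 0.202 0.071] zmax 0.129
side sculpture 0.73 [100. 242. 151. 324.] [0.593 0.21  0.102] zmax 0.158
side sculpture 0.66 [206. 210. 236. 286.] [0.565 0.059 0.054] zmax 0.126
side sculpture 0.46 [274. 173. 355. 211.] [ 0.529 -0.193  0.039] zmax 0.09
side spare_handle 0.97 [272. 171. 354. 213.] [ 0.532 -0.192  0.039] zmax 0.087
top cam at [ 0.43261683 -0.04709566  0.93057374]
top chuck_handle 0.75 [132. 149. 183. 222.] [0.572 0.186 0.041] zmax 0.091
top chuck_collar 0.83 [131. 144. 184. 223.] [0.571 0.185 0.041] zmax 0.091
top sculpture 0.94 [130. 149. 168. 183.] [0.594 0.202 0.122] zmax 0.159
top sculpture 0.9 [136. 248. 173. 271.] [0.416 0.193 0.093] zmax 0.129
top sculpture 0.61 [211. 172. 236. 196.] [0.565 0.052 0.095] zmax 0.13
top spare_handle 0.56 [322. 159. 379. 233.] [ 0.556 -0.218  0.041] zmax 0.092
```

View pics/side0.png

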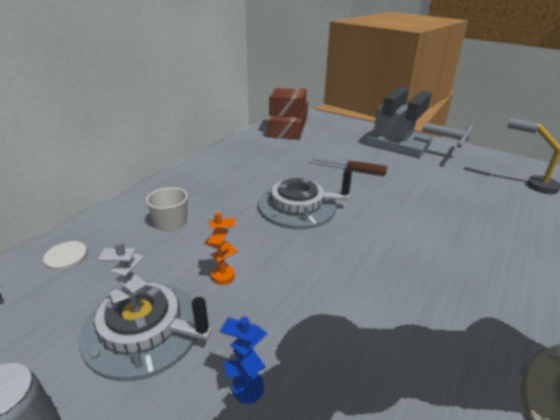

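View pics/top0.png

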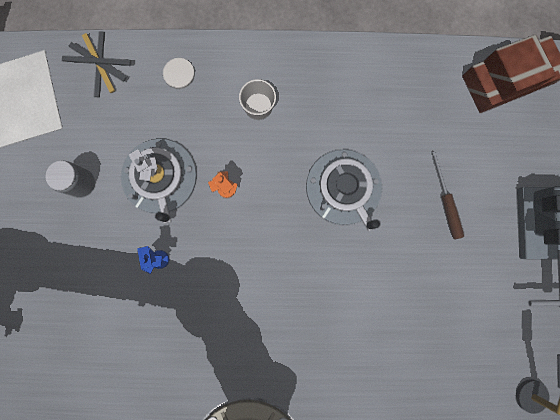

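The side view shows the sculpture in the left chuck (about (135,310)), with its handle at (200,313) and the white mark at (147,357). The top view shows the chuck at (157,174), handle at (162,216) and mark at (138,200). The blue look-alike at (152,258) is just robot-side of the handle's path. Clockwise takes the handle left in the top picture, towards +y. Next I measure the geometry.

```bash
cat > m.py <<'E'
from h import *
from scipy.optimize import least_squares
def cloud(n):
    c=robot.camera(n);v,u=np.nonzero(c['z_map']>0);P=world(c,np.c_[u,v]);return c,P,c['color'][v,u].astype(int),np.c_[u,v]
def measure(n):
    c,P,C,uv=cloud(n)
    near=np.hypot(P[:,0]-.58,P[:,1]-.195)<.14
    dark=C.max(1)<60
    k=near&dark&(P[:,2]>.084)&(P[:,2]<.1)
    H=P[k]; print(n,'handle top pts',len(H),H.mean(0).round(4),np.ptp(H,axis=0).round(3))
    # foot circle: maximise foot-height points within 84 mm, outside none
    f=P[near&(P[:,2]>.007)&(P[:,2]<.017)][:,:2]
    hull=cv2.convexHull(f.astype(np.float32))[:,0]
    print('foot enclosing circle',cv2.minEnclosingCircle(hull))
    b=P[near&(P[:,2]>.046)&(P[:,2]<.054)&(np.hypot(P[:,0]-.58,P[:,1]-.195)<.06)]
    print('body top',len(b),cv2.minEnclosingCircle(b[:,:2].astype(np.float32)))
    w=P[near&(C.min(1)>170)&(P[:,2]<.02)&(P[:,2]>.005)]
    if len(w): print('white mark',len(w),np.median(w,0).round(4))
    return H.mean(0)
if __name__=='__main__':
    for n in('top','side'): measure(n)
    for n in('top','side'):
        c,P,C,uv=cloud(n)
        for nm,x,y in(('blue',.416,.193),('orange',.565,.055)):
            k=(np.hypot(P[:,0]-x,P[:,1]-y)<.05)&((C[:,2]-C[:,0]>60) if nm=='blue' else (C[:,0]-C[:,2]>60))
            print(n,nm,P[k].min(0).round(3),P[k].max(0).round(3))
E
python3 m.py
python3 - <<'E'
import cv2
a=cv2.imread('pics/top0.png')[130:280,100:250];cv2.imwrite('pics/crop.png',cv2.resize(a,(600,600),interpolation=cv2.INTER_CUBIC))
E
```

```text
top handle top pts 46 [0.5024 0.1766 0.0907] [0.014 0.016 0.01 ]
foot enclosing circle ((0.5909096002578735, 0.17138563096523285), 0.11945034563541412)
body top 571 ((0.5977942943572998, 0.20647703111171722), 0.04211868718266487)
white mark 31 [0.5376 0.2452 0.0121]
side handle top pts 124 [0.4966 0.1816 0.0903] [0.014 0.014 0.009]
foot enclosing circle ((0.5848844051361084, 0.17267559468746185), 0.11911489069461823)
body top 1345 ((0.594498872756958, 0.2061658501625061), 0.04265083372592926)
white mark 69 [0.5349 0.2454 0.0134]
top blue [0.389 0.17  0.008] [0.441 0.217 0.131]
top orange [ 0.546  0.03  -0.004] [0.595 0.097 0.132]
side blue [ 0.385  0.154 -0.001] [0.463 0.223 0.131]
side orange [ 0.543  0.025 -0.001] [0.594 0.083 0.13 ]
```

View pics/crop.png

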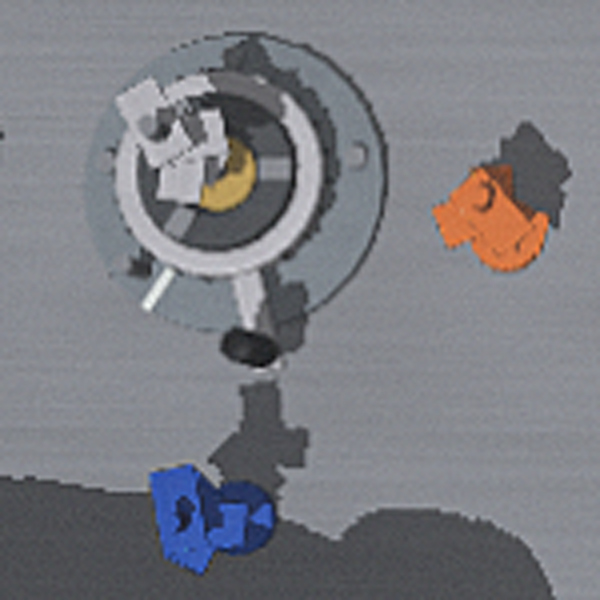

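```bash
python3 -m jog '[0.6,-20,-15,0,-0.02, 0.6,-55,-41,0,-0.06, 0.6,-95,-71,0,-0.11, 0.6,-135,-101,0,-0.16, 0.6,-175,-131,0,-0.21, 0.6,-215,-161,0,-0.26, 0.6,-255,-191,0,-0.31, 0.6,-295,-221,0,-0.36, 0.6,-335,-251,0,-0.41, 0.6,-375,-281,0,-0.46, 0.6,-410,-307,0,-0.49, 0.6,-432,-323,0,-0.51, 0.6,-441,-330,0,-0.517, 0.6,-441,-330,0,-0.517, 0.6,-441,-330,0,-0.517]' 20
python3 - <<'E'
from h import *
from scipy.spatial.transform import Rotation as Ro
s=robot.observe();print(s['t'],s['position'],Ro.from_rotvec(s['ee_rot']).as_matrix().round(3),s['opening'],s['contact_force'])
c=robot.camera('side');cv2.imwrite('pics/side1.png',c['color'][:,:,::-1]);print(c['tvec'])
E
```

```text
t: 2.58
position: [0.4986, 0.1808, 0.4046]
ee_rot: [0.429, -3.112, -0.001]
contact_force: [0.0, -0.2, -0.4]
opening: 0.0511
gripper_force: 0.0
2.575 [0.49861397 0.18079321 0.40461126] [[-0.963 -0.271 -0.001]
 [-0.271  0.963  0.   ]
 [ 0.     0.001 -1.   ]] 0.05108312241792873 [ 0.04374234 -0.15878161 -0.39508551]
[0.41267295 0.26000907 0.44367173]
```

View pics/side1.png

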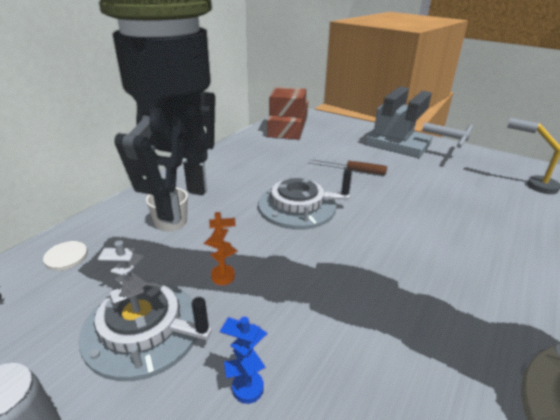

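The gripper hovers above the handle with its fingers straddling it tangentially, and the chuck, sculpture and look-alikes are undisturbed. Next I descend and close on the handle.

```bash
python3 -m jog '[0.6,0,0,20,0, 0.6,0,0,55,0, 0.6,0,0,90,0, 0.6,0,0,120,0, 0.6,0,0,145,0, 0.6,0,0,160,0, 0.6,0,0,168,0, 0.6,0,0,172,0, 0.6,0,0,172,0, 0,0,0,172,0, 0,0,0,172,0, 0,0,0,172,0, 0,0,0,172,0, 0,0,0,172,0, 0,0,0,172,0]' 20
python3 - <<'E'
from h import *
c=robot.camera('side');cv2.imwrite('pics/side2.png',c['color'][:,:,::-1])
E
```

```text
t: 4.5
position: [0.4995, 0.1793, 0.2332]
ee_rot: [-0.426, 3.112, 0.0]
contact_force: [-1.2, -0.4, 5.9]
opening: 0.0177
gripper_force: 21.6
```

View pics/side2.png

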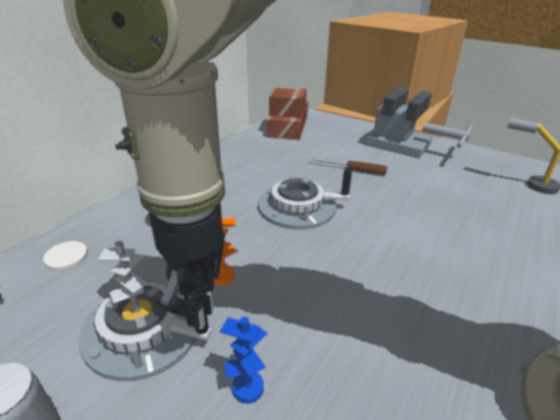

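The handle is held: the opening reads 17.7 mm and the grip 21.6 N. The picture shows the fingers on it at (200,315), clear of the sculptures. Tool x is radial and tool y tangential, so the arc is (-100(1-cosθ), 100 sinθ, roll θ).

```bash
python3 -m jog '[0,-0.2,6,0,0.06, 0,-1.1,15,0,0.15, 0,-3.1,24.7,0,0.25, 0,-6.1,34.3,0,0.35, 0,-10,43.5,0,0.45, 0,-14.7,52.3,0,0.55, 0,-20.4,60.5,0,0.65, 0,-24.8,65.9,0,0.72, 0,-28.2,69.6,0,0.77, 0,-28.2,69.6,0,0.77, 0,-28.2,69.6,0,0.77]' 20
python3 - <<'E'
from h import *
s=robot.observe();p=s['position'];print(p,np.degrees(np.arctan2(p[1]-.206,.596-p[0])),np.hypot(p[1]-.206,.596-p[0]),s['contact_force'],s['wrist_torque'])
E
```

```text
t: 5.92
position: [0.508, 0.2545, 0.2332]
ee_rot: [0.773, 3.044, 0.002]
contact_force: [0.9, 1.6, 4.9]
opening: 0.0173
gripper_force: 21.7
[0.50803982 0.2545233  0.23324062] 28.883360786862646 0.10045648059219568 [0.89897028 1.60005873 4.85534479] [ 0.36695262 -0.01496032 -0.02048588]
```

```bash
python3 -m jog '[0,0,2,0,0.02, 0,-0.1,4,0,0.04, 0,-0.2,6,0,0.06, 0,-0.2,6,0,0.06]' && python3 -m jog '[0,0,1,0,0.01, 0,0,2,0,0.02, 0,0,2,0,0.02]'
```

```text
t: 6.42
position: [0.5109, 0.2594, 0.2332]
ee_rot: [0.864, 3.02, 0.001]
contact_force: [-2.2, 0.7, 6.3]
opening: 0.0173
gripper_force: 21.8
t: 6.8
position: [0.5118, 0.2608, 0.2332]
ee_rot: [-0.895, -3.011, -0.0]
contact_force: [-2.5, -0.7, 7.2]
opening: 0.0175
gripper_force: 21.9
```

```bash
python3 -m jog '[0,0,1,0,0.01, 0,0,2,0,0.02, 0,0,2,0,0.02]' && python3 -m jog '[0,0,1,0,0.01, 0,0,2,0,0.02, 0,0,2,0,0.02]'
```

```text
t: 7.18
position: [0.5124, 0.2611, 0.2331]
ee_rot: [-0.926, -3.0, 0.004]
contact_force: [-7.7, -5.7, 14.6]
opening: 0.0173
gripper_force: 22.7
t: 7.55
position: [0.5131, 0.2615, 0.233]
ee_rot: [-0.957, -2.988, 0.008]
contact_force: [-12.9, -11.3, 20.0]
opening: 0.0172
gripper_force: 23.7
```

The advance has stalled and force is rising, so the lever is on the stop. I relax, release and rise straight up.

```bash
python3 -m jog '[0,0,-2,0,-0.02, 0,0,-2,0,-0.02, 0.5,0,-2,0,-0.02, 0.5,0,-2,0,-0.02, 0.5,0,-2,0,-0.02, 0.5,0,-2,0,-0.02, 0.5,0,-2,-10,-0.02, 0.5,0,-2,-30,-0.02, 0.5,0,-2,-60,-0.02, 0.5,0,-2,-100,-0.02, 0.5,0,-2,-140,-0.02, 0.5,0,-2,-170,-0.02, 0.5,0,-2,-170,-0.02]' && python3 -m jog '[0.5,60,-40,0,0, 0.5,120,-80,0,0, 0.5,120,-80,0,0]'
python3 - <<'E'
from m import *
for n in('side','top'):
    H=measure(n);print('phi',np.degrees(np.arctan2(H[1]-.206,.596-H[0])))
c=robot.camera('side');cv2.imwrite('pics/side3.png',c['color'][:,:,::-1])
for q in('sculpture','spare_handle'):
  for d in robot.silhouettes('side',q):
    v,u=np.nonzero(d['mask']);P=world(c,np.c_[u,v]);print(q,np.round(np.median(P,0),3),np.round(np.percentile(P[:,2],98),3))
E
```

```text
t: 9.18
position: [0.5135, 0.2624, 0.4063]
ee_rot: [0.924, 2.999, 0.007]
contact_force: [-0.0, -0.2, -0.1]
opening: 0.0429
gripper_force: 0.0
t: 9.55
position: [0.3654, 0.2641, 0.4019]
ee_rot: [-0.919, -3.002, 0.001]
contact_force: [0.7, 0.7, -0.9]
opening: 0.0428
gripper_force: 0.0
side handle top pts 178 [0.5084 0.262  0.0902] [0.016 0.016 0.01 ]
foot enclosing circle ((0.5857734084129333, 0.1724012792110443), 0.11900529265403748)
body top 1199 ((0.5945135951042175, 0.20723144710063934), 0.04170871898531914)
white mark 982 [0.6017 0.2736 0.0122]
phi 32.62028092246698
top handle top pts 53 [0.5136 0.2586 0.0907] [0.017 0.015 0.01 ]
foot enclosing circle ((0.5923529863357544, 0.17171499133110046), 0.11949900537729263)
body top 586 ((0.5977932214736938, 0.206552654504776), 0.04209955781698227)
phi 32.54711890034888
sculpture [0.409 0.202 0.071] 0.13
sculpture [0.594 0.211 0.1  ] 0.15
sculpture [0.564 0.059 0.012] 0.057
spare_handle [ 0.49  -0.246  0.047] 0.091
```

View pics/side3.png

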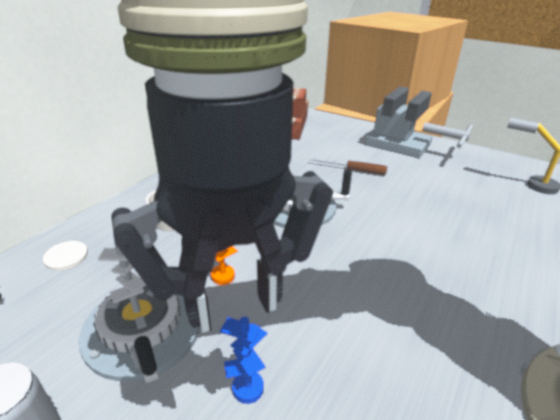

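The handle now stands over the mark at (146,355), at 32.6° against the mark's 33.5°, and the sculpture is upright in its chuck. The gripper hangs clear.

```bash
python3 -m jog '[0.5,0,0,0,0, 0.5,0,0,0,0, 0.5,0,0,0,0]' && python3 -c "
from bench import robot
print(robot.sign_off())"
```

```text
t: 10.18
position: [0.3691, 0.2638, 0.4025]
ee_rot: [-0.926, -3.002, 0.001]
contact_force: [0.0, -0.6, 0.9]
opening: 0.0429
gripper_force: 0.0
the job is handed in; nothing more can be done
None
```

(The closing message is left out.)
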